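Clamp the blank the layout board calls for in the quick-release vise

TASK

The template lying on the cork layout board is the next piece to be made: of the three square blanks, take the shortest one that is longer than that template. Lay it flat on the vise bed between the jaws, lengthwise along them and centred, and let go of it; then squeeze the release lever, slide the jaw up until the blank is held against the fixed jaw, let the lever go, and wind the crank clockwise until the blank is clamped tight. Leave the other blanks and everything else where they are.

Things in the scene. Friction and masses are not known exactly. Their poses are not given: they have to be found in the camera images.
- vise: Grey iron bench vise, wood-faced jaws. Origin on the bench top below the middle of the fixed jaw's clamping face (plane y = 0); x runs along the jaws, y from the fixed jaw to the sliding jaw. Steel bed 120 mm wide (x), y -55 to 245 mm, top at z 22 mm. The fixed jaw is 120 mm wide, y -47 to 0, top at z 60 mm.
- slide_head (a joint): Position (m) of the sliding head along the vise's y, 0 to 0.135; starts at 0.108 to 0.130. The gap between the jaws is this less 0.002 x the crank's angle. A spring brake locks it unless the release lever is squeezed; then it slides with about 2 N.
- squeeze_point (a point): Midway between two upright steel plates on the sliding head: a fixed one, 36 mm wide, nearer the jaws, and the release lever, 44 mm wide. 57 mm over their outer faces along the vise's y; tops at z 115, this point at z 98, head's top at z 68 mm. Squeeze them together by 8 to 10 mm from outside, then move the head with them still squeezed. The sliding jaw's face is 68.5 mm nearer the fixed jaw.
- release_lever (a joint): Angle (rad) of the release lever: about 0 (or just below) let go, brake locked, 0.16 fully squeezed; the brake is off above about 0.03. A spring takes it back; squeezing takes about 25 N at the plates.
- jaw_plate: Sliding jaw, a plate 120 mm wide, 26 mm thick, z 23 to 60 in the vise frame, wood-faced, carried by the sliding head and pushed ahead of it by the screw. Its axes are the vise's.
- jaw_face (a point): Middle of the sliding jaw's clamping face (looking to the fixed jaw, -y of the vise). Axes as the vise's.
- crank (a joint): Crank angle (rad), 0 to 2.2. At 0 its arm leans 1.2 rad from upright to the vise's +x; it turns over the top to -x (clockwise seen from the crank's end), upright at 1.2. About 6 N at the handle; it stays where left. 1 rad moves the jaw 2 mm. The jaw is sprung (25 N/mm): from a jaw slid up to the work, 1.5 to 1.9 rad makes it tight.
- crank_grip (a point): Middle of the crank's freely spinning wooden handle, a round bar 22 mm thick and 63 mm long parallel to the vise's y, whose axis runs at 65 mm from the screw's axis. The origin only is meaningful: its axes spin.
- layout_board: Cork board 130 x 240 mm, 10 mm thick, with an aluminium rule along its far edge, fixed on the bench at the back next to a rimmed plywood tray (130 x 220 mm) in which the two templates that are not wanted lie. Origin under its centre. One template lies in its middle: that one is the next job.
- crank_axis (a point): Point on the screw's axis, which is parallel to the vise's y and 45 mm above the bench; it lies level with the middle of the crank handle. Origin only: its axes turn with the crank.
- template_short: Flat brown wooden template 90 mm long (y), 44 mm wide, 6 mm thick, one end round with a dark hanging hole; fixed. Origin under its middle.
- template_middle: Flat brown wooden template 130 mm long (y), 44 mm wide, 6 mm thick, one end round with a dark hanging hole; fixed. Origin under its middle.
- template_long: Flat brown wooden template 170 mm long (y), 44 mm wide, 6 mm thick, one end round with a dark hanging hole; fixed. Origin under its middle.
- blank_short: Square beech blank 110 mm long (its x), 40 x 40 mm across, about 123 g, lying on the bench. Origin at its centre, 20 mm above its underside.
- blank_middle: Square beech blank 150 mm long (its x), 40 x 40 mm across, about 168 g, lying on the bench. Origin at its centre, 20 mm above its underside.
- blank_long: Square beech blank 190 mm long (its x), 40 x 40 mm across, about 212 g, lying on the bench. Origin at its centre, 20 mm above its underside.
- glue_bottle: White glue bottle, 56 mm thick, 130 mm high, standing. A bystander: leave it.
- sanding_block: Cork sanding block 100 x 60 x 32 mm. A bystander: leave it.
- screwdriver: Screwdriver with a black handle, lying. A bystander: leave it.
- mallet: Wooden mallet, head 70 x 120 x 60 mm, handle 200 mm, lying. A bystander: leave it.
- finish_tin: Tin, 74 mm thick, 90 mm high, standing. A bystander: leave it.
- try_square: Try square, wooden stock 100 mm, steel blade 140 mm, lying flat. A bystander: leave it.
- dowel_stub: Upright round dowel stub, 36 mm thick, 100 mm high. A bystander: leave it.

How it is judged:
On the way, in this order (a step that is already met when the one before it is completed fails the run):
1. the right blank lies on the vise bed between the jaws, centred, let go (((horizontal distance between template_short and layout_board below 0.06 m and x of blank_short in the frame of vise between -0.03 and 0.03 m and y of blank_short in the frame of vise between 0.01 and 0.11 m and z of blank_short in the frame of vise between 0.034 and 0.05 m and contact force between the fingers and blank_short below 0.3 N) or (horizontal distance between template_middle and layout_board below 0.06 m and x of blank_middle in the frame of vise between -0.03 and 0.03 m and y of blank_middle in the frame of vise between 0.01 and 0.11 m and z of blank_middle in the frame of vise between 0.034 and 0.05 m and contact force between the fingers and blank_middle below 0.3 N) or (horizontal distance between template_long and layout_board below 0.06 m and x of blank_long in the frame of vise between -0.03 and 0.03 m and y of blank_long in the frame of vise between 0.01 and 0.11 m and z of blank_long in the frame of vise between 0.034 and 0.05 m and contact force between the fingers and blank_long below 0.3 N))), for 0.2 s.
2. the release lever is squeezed (value of joint release_lever above 0.05 rad), for 0.1 s.
3. the jaw has been slid up to the blank and the blank to the fixed jaw, and the lever is let go (((horizontal distance between template_short and layout_board below 0.06 m and y of blank_short in the frame of jaw_face between -0.0235 and -0.016 m and y of blank_short in the frame of vise between 0.016 and 0.0235 m) or (horizontal distance between template_middle and layout_board below 0.06 m and y of blank_middle in the frame of jaw_face between -0.0235 and -0.016 m and y of blank_middle in the frame of vise between 0.016 and 0.0235 m) or (horizontal distance between template_long and layout_board below 0.06 m and y of blank_long in the frame of jaw_face between -0.0235 and -0.016 m and y of blank_long in the frame of vise between 0.016 and 0.0235 m)) and value of joint release_lever below 0.03 rad), for 0.2 s.
4. the crank has been wound until the blank is clamped tight (((horizontal distance between template_short and layout_board below 0.06 m and contact force between jaw_plate and blank_short above 35 N) or (horizontal distance between template_middle and layout_board below 0.06 m and contact force between jaw_plate and blank_middle above 35 N) or (horizontal distance between template_long and layout_board below 0.06 m and contact force between jaw_plate and blank_long above 35 N)) and value of joint crank above 0.6 rad), for 0.2 s.
At the end, for the whole second after the job is handed in: The right blank lies flat on the bed (8 mm), centred (30 mm), along the jaws (0.08 rad), both jaws against it (4 mm) and pressing with over 30 N (35 N on winding, crank past 0.6 rad), lever let go, blank at rest; other blanks and bystanders within 40 mm of their places (((horizontal distance between template_short and layout_board below 0.06 m and x of blank_short in the frame of vise between -0.03 and 0.03 m and y of blank_short in the frame of vise between 0.01 and 0.11 m and z of blank_short in the frame of vise between 0.034 and 0.05 m and angle between the x axis of blank_short and the x axis of vise, either way round below 0.08 rad and y of blank_short in the frame of jaw_face between -0.0235 and -0.016 m and y of blank_short in the frame of vise between 0.016 and 0.0235 m and contact force between jaw_plate and blank_short above 30 N and contact force between the fingers and blank_short below 0.3 N and linear speed of blank_short below 0.01 m/s) or (horizontal distance between template_middle and layout_board below 0.06 m and x of blank_middle in the frame of vise between -0.03 and 0.03 m and y of blank_middle in the frame of vise between 0.01 and 0.11 m and z of blank_middle in the frame of vise between 0.034 and 0.05 m and angle between the x axis of blank_middle and the x axis of vise, either way round below 0.08 rad and y of blank_middle in the frame of jaw_face between -0.0235 and -0.016 m and y of blank_middle in the frame of vise between 0.016 and 0.0235 m and contact force between jaw_plate and blank_middle above 30 N and contact force between the fingers and blank_middle below 0.3 N and linear speed of blank_middle below 0.01 m/s) or (horizontal distance between template_long and layout_board below 0.06 m and x of blank_long in the frame of vise between -0.03 and 0.03 m and y of blank_long in the frame of vise between 0.01 and 0.11 m and z of blank_long in the frame of vise between 0.034 and 0.05 m and angle between the x axis of blank_long and the x axis of vise, either way round below 0.08 rad and y of blank_long in the frame of jaw_face between -0.0235 and -0.016 m and y of blank_long in the frame of vise between 0.016 and 0.0235 m and contact force between jaw_plate and blank_long above 30 N and contact force between the fingers and blank_long below 0.3 N and linear speed of blank_long below 0.01 m/s)) and value of joint release_lever below 0.03 rad); the robot touches nothing.
It fails at once if a blank that is not wanted is moved more than 40 mm ((horizontal distance between template_short and layout_board below 0.06 m and distance of any of blank_middle, blank_long from where it was at the start of the episode above 0.04 m) or (horizontal distance between template_middle and layout_board below 0.06 m and distance of any of blank_short, blank_long from where it was at the start of the episode above 0.04 m) or (horizontal distance between template_long and layout_board below 0.06 m and distance of any of blank_short, blank_middle from where it was at the start of the episode above 0.04 m)).
It fails at once if a bystander is moved more than 40 mm (distance of any of glue_bottle, sanding_block, screwdriver, mallet, finish_tin, try_square, dowel_stub from where it was at the start of the episode above 0.04 m).
It also fails if it takes over 58 s, if anything falls off the work surface, if the arm or the gripper's body presses on something with over 40 N, if the wrist force passes 120 N, or if a joint passes its speed limit or range.

ROBOT

A 6-joint arm with a two-finger parallel gripper is mounted at the origin on the work surface. World frame = base frame: x ahead of the robot, y to its left, z up, the work surface at z = 0. Lengths are in m, angles in rad, forces in N, time in s.
With the tool pointing down it reaches from about 0.25 to 0.85 m from the base axis. Payload 12.5 kg.
Tool frame: the origin (TCP) lies at the very end of the fingers, on their centre line; the grasp point (between the pads) lies 19 mm behind it (ctrl.grasp_offset is the z of the grasp point in the tool frame, in m); z points along the fingers, y is the direction in which the jaws open and shut (so a half turn about z gives the same grasp; the last joint's range is limited). The gripper opens to 93 mm and grips with 3 to 60 N. Pads are 15 mm wide; open, the fingers measure 128 mm over their backs; the gripper's body (75 mm by 188 mm) begins 65 mm behind the grasp point.
Start: joints at [-1.289, 0.351, 1.652, -0, 1.139, -0.085], TCP at [0.197, -0.513, 0.219] pointing down, gripper open.
Joint ranges: [-2.75, 2.75], [-0.79, 2.1], [0.01, 2.65], [-1.57, 4.71], [0.07, 3.14], [-2.87, 2.87]. Speed limits (rad/s): [2.22, 2.22, 2.79, 3.14, 3.14, 3.14].

INTERFACE

Orientations are given as a unit quaternion [x, y, z, w].
In Python, from cell import ctrl gives the robot as it stands.
- The arm moves only by the tool servo_tool, never from a script. Its argument "deltas" is a list that holds one entry, the list of rows, each a list of 7 numbers: the shift along the world's x, y, z in mm, then the turn, a rotation vector about the world's x, y, z in rad, then the gripper's target within -1 to 1 (shut at 1, half-way at 0, fully open at -1). In form: [[[dx, dy, dz, rx, ry, rz, hand], ...]]. A call has 1 to 12 rows; each row shifts and turns the commanded pose from where the row before left it; what a row does not reach is not made up. A row lasts 1/8 s, in which the tool goes at most 62.5 mm and 10.7 degrees, less where a joint would pass 70% of its speed; a pose out of reach is approached as far as the arm can. A call is refused whole if a number of a shift passes 62.5 or a number of a turn 0.188, either way. A call with a gripper value outside its range is refused whole. The fingers move at their own pace and stop on an object; "squeeze" is the grip in N (left out, the last holds). Time passes only in rows, so rows that do not move let the fingers close. It gives the time, the measured TCP pose, the force and the opening at its end, in the units of the state.
- ctrl.state(): the state, without advancing time (a new reading comes with each control period).
- ctrl.get_image(name): name is "scene" or "side" or "wrist"; returns (picture, depth): 400x640x3 uint8, red, green, blue; 400x640 float32, m along the optical axis (not along the pixel's ray), 0 where there is no reading.
- ctrl.get_calibration(name): a dict with "fx", "fy", "cx", "cy" (pixels), "R" (3x3) and "t" (3): a world point X has camera coordinates R X + t; the wrist camera has in their place "mount" (4x4, takes a point from camera to tool coordinates, whose origin is the TCP and whose axes are the flange's). Camera axes: x right, y down, z forward; pixel columns grow to the right and rows downward; lengths in m; the calibration is good to about 2 mm. A picture is of the moment at which its call begins: read the wrist's pose just before it. get_calibration takes no time and is no camera call.
- ctrl.sign_off(): hands the job in, once; it reports no verdict.
The state is a dict: "time_s": time; "joints": joint angles; "dq": joint speeds; "joint_torque": joint torques, N m; "position": TCP position; "orientation": TCP orientation; "wrist_force": force on the tool from outside, world axes, zero at the start; "moment": the same for the moment, N m; "grip_width": opening from 0.0 (shut) to 1.0 (fully open).
Only numpy, scipy, OpenCV 4.12 (cv2) and the standard library are available. Lean on these libraries where they do the work, as an engineer would, in place of code of your own. Each camera call takes 0.05 s, during which the arm holds its last target.

## Working session

There is one attempt and no reset: what is moved stays moved. The work goes in short steps, Python scripts to look and compute and a tool call to move; the robot and the scene stay as the last step left them, time stands still between calls to the robot, and variables do not carry over. Pictures are saved under pics/ and viewed, and the job is handed in when it is done.

Besides the shell and the picture viewer there is one more tool, called after "Request:" as name([rows], argument=value, ...), one row to a line, values as JSON. servo_tool: Moves the arm, as the interface text tells. Its arguments: {"type":"object","properties":{"deltas":{"type":"array"},"squeeze":{"type":"number"}},"required":["deltas"]}

```bash
ls; mkdir -p pics; cat > h.py <<'E'
import numpy as np, cv2
from cell import ctrl
from scipy.spatial.transform import Rotation as Ro
def snap(n,fn):
    st=ctrl.state(); im,d=ctrl.get_image(n); cv2.imwrite('pics/'+fn+'.png',im[:,:,::-1]); np.savez('pics/'+fn+'.npz',im=im,d=d,p=st['position'],q=st['orientation']); return im,d,st
def pts(n,fn):
    z=np.load('pics/'+fn+'.npz'); d=z['d']; c=ctrl.get_calibration(n)
    v,u=np.mgrid[0:d.shape[0],0:d.shape[1]]
    P=np.stack([(u-c['cx'])/c['fx']*d,(v-c['cy'])/c['fy']*d,d],-1)
    if n=='wrist':
        M=np.array(c['mount']); P=P@M[:3,:3].T+M[:3,3]
        P=P@Ro.from_quat(z['q']).as_matrix().T+z['p']
    else:
        P=(P-np.array(c['t']))@np.array(c['R'])
    P[d==0]=np.nan
    return z['im'],P
E
python3 - <<'E'
from h import *
for n in ['scene','side','wrist']:
    snap(n,n+'0')
    c=ctrl.get_calibration(n); print(n,{k:np.round(v,3).tolist() for k,v in c.items()})
print(ctrl.state())
print(ctrl.grasp_offset)
E
```

```text
pics
scene {'fx': 453.428, 'fy': 453.428, 'cx': 322.305, 'cy': 201.854, 'R': [[-0.887, 0.462, 0.016], [0.362, 0.715, -0.597], [-0.287, -0.524, -0.802]], 't': [0.472, -0.169, 1.696]}
side {'fx': 372.164, 'fy': 372.164, 'cx': 320.838, 'cy': 204.092, 'R': [[-0.969, -0.247, -0.021], [-0.158, 0.679, -0.717], [0.191, -0.691, -0.697]], 't': [0.524, 0.139, 1.311]}
wrist {'fx': 348.355, 'fy': 348.355, 'cx': 319.62, 'cy': 198.374, 'mount': [[0.0, -0.96, -0.281, 0.078], [1.0, -0.0, 0.001, -0.0], [-0.001, -0.281, 0.96, -0.166], [0.0, 0.0, 0.0, 1.0]]}
{'time_s': 0.15, 'joints': array([-1.28860791e+00,  3.51127772e-01,  1.65222356e+00, -5.83305780e-06,
        1.13909819e+00, -8.46295566e-02]), 'dq': array([-0.00072107, -0.00168152, -0.00079443, -0.00162974, -0.00198841,
        0.00152575]), 'joint_torque': array([ 6.10439711e-04, -4.97462940e+01, -2.85344213e+01,  6.99205161e-02,
        2.45819183e-02, -7.51550510e-05]), 'position': array([ 0.19719574, -0.51317506,  0.21823706]), 'orientation': array([ 9.83227354e-01,  1.82383623e-01, -4.48871835e-05, -4.26084141e-04]), 'wrist_force': array([-0.21620164,  0.08052295, -0.45942272]), 'moment': array([-0.04970866, -0.012001  ,  0.04684751]), 'grip_width': 1.001659903199432}
-0.0188
```

View pics/scene0.png

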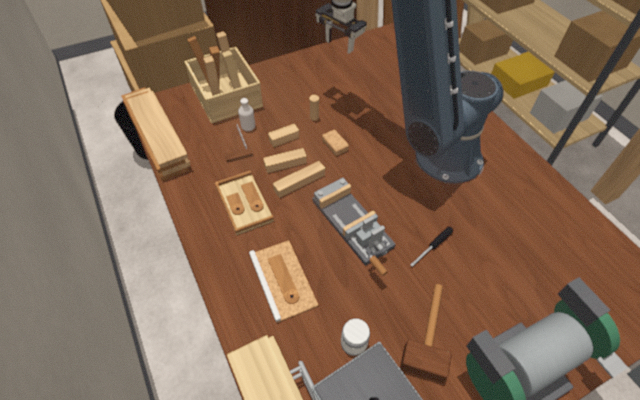

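View pics/side0.png

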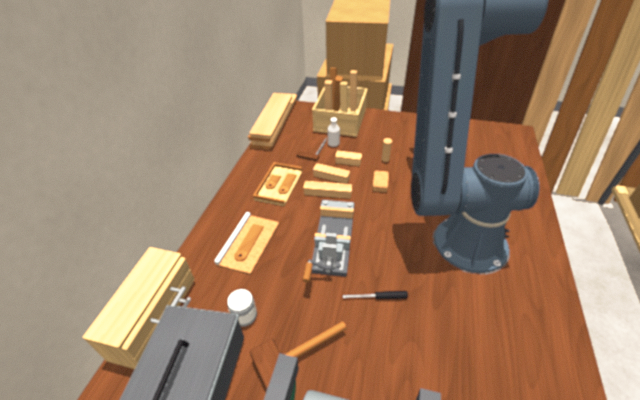

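View pics/wrist0.png

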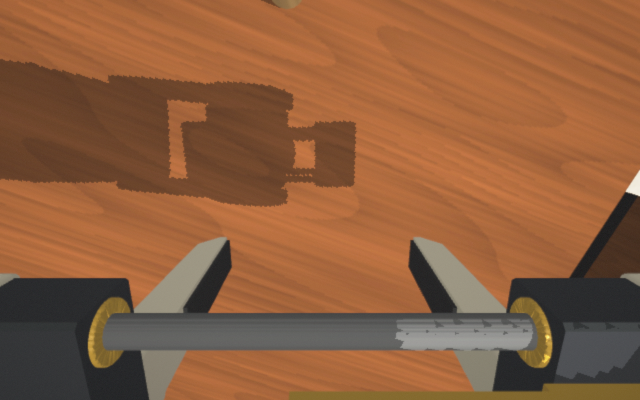

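The board template is at scene (285,278). The three blanks are at scene (284,135), (285,159) and (300,178), and the vise is around (350,220) with its crank at (377,265). Next I'll measure these.

```bash
python3 - <<'E'
from h import *
for n,rois in [('scene',{'bS':(268,122,300,148),'bM':(260,147,310,172),'bL':(270,160,328,196)}),('side',{'bS':(334,149,364,166),'bM':(310,162,352,182),'bL':(300,179,356,198)})]:
    im,P=pts(n,n+'0')
    for k,(a,b,c,d) in rois.items():
        Q=P[b:d,a:c].reshape(-1,3); Q=Q[np.isfinite(Q[:,2])]
        m=(Q[:,2]>0.033)&(Q[:,2]<0.05); q=Q[m][:,:2].astype(np.float32)
        r=cv2.minAreaRect(q*1000); print(n,k,len(q),np.round(Q[m][:,2].mean(),4),np.round(r[0],1),np.round(r[1],1),round(r[2],1))
# template color on board
im,P=pts('scene','scene0')
crop=cv2.resize(im[165:325,185:405],None,fx=3.6,fy=3.6,interpolation=cv2.INTER_CUBIC)
cv2.imwrite('pics/crop1.png',crop[:,:,::-1])
im,P=pts('side','side0')
crop=cv2.resize(im[140:300,200:400],None,fx=3.7,fy=3.7,interpolation=cv2.INTER_CUBIC)
cv2.imwrite('pics/crop2.png',crop[:,:,::-1])
E
```

```text
scene bS 247 0.0389 [ 510.  -359.6] [112.2  48.8] 2.4
scene bM 431 0.0394 [ 563.8 -205.6] [118.2 150.7] 81.5
scene bL 591 0.0391 [ 565.8 -150.5] [158.4 195.3] 51.7
side bS 162 0.039 [ 509.4 -361.5] [108.8  51.2] 1.1
side bM 255 0.0387 [ 558.2 -243.4] [ 47.4 150.5] 83.2
side bL 367 0.0392 [ 550.2 -138.9] [189.3  46.7] 5.6
```

View pics/crop1.png

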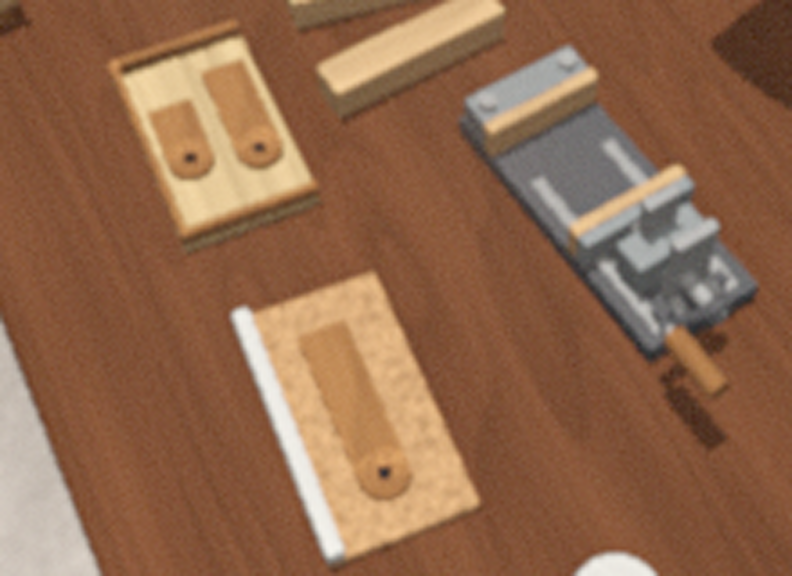

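View pics/crop2.png

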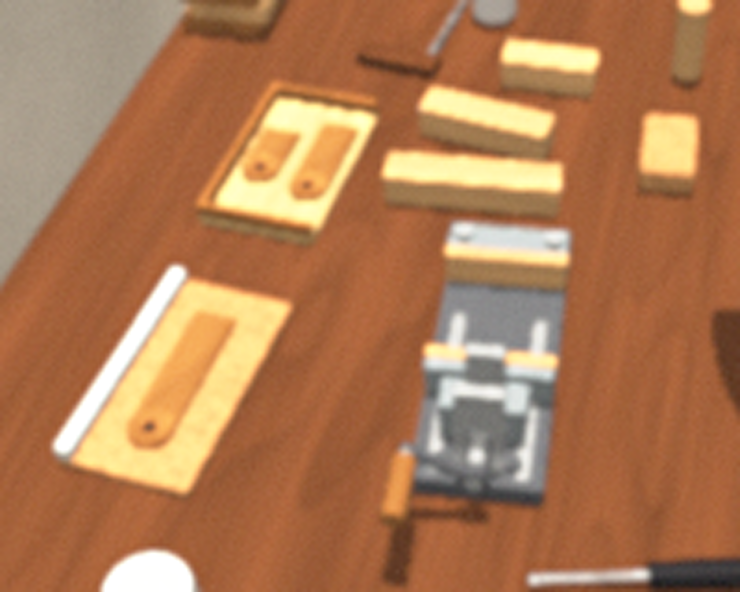

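```bash
python3 - <<'E'
from h import *
def rect(q): 
    r=cv2.minAreaRect((q*1000).astype(np.float32)); return np.round(r[0],1),np.round(r[1],1),round(r[2],1)
for n in ['scene','side']:
    im,P=pts(n,n+'0')
    hsv=cv2.cvtColor(im,cv2.COLOR_RGB2HSV)
    X=P[...,0];Y=P[...,1];Z=P[...,2]
    reg=(X>0.3)&(X<0.68)&(Y>-0.12)&(Y<0.32)
    for lo,hi,nm in [(0.055,0.065,'jawtops'),(0.11,0.118,'plates'),(0.017,0.027,'bed')]:
        m=reg&(Z>lo)&(Z<hi)
        if nm=='bed': m&=(hsv[...,1]<90)
        k=(m*255).astype(np.uint8); N,l,s,c=cv2.connectedComponentsWithStats(k)
        for i in range(1,N):
            if s[i,4]>8: print(n,nm,s[i].tolist(),rect(P[l==i][:,:2]))
# template on board: darker than cork
im,P=pts('scene','scene0')
c=ctrl.get_calibration('scene')
def ray(u,v,z):
    R=np.array(c['R']);t=np.array(c['t']); C=-R.T@t; d=R.T@np.array([(u-c['cx'])/c['fx'],(v-c['cy'])/c['fy'],1]); return C+d*(z-C[2])/d[2]
f=lambda x,y:ray(185+x/3.6,165+y/3.6,0.016)
for a,b in [((325,330),(390,502)),((170,103),(193,180)),((225,65),(265,167))]: print(np.linalg.norm(f(*a)-f(*b)))
E
```

```text
scene jawtops [314, 178, 37, 24, 356] (array([484.4, -20.3]), array([121.3,  49.6]), 6.9)
scene jawtops [343, 211, 35, 22, 216] (array([467.9, 136.9]), array([120. ,  29.6]), 6.3)
scene jawtops [372, 221, 6, 8, 13] (array([434.1, 170.6]), array([29.1, 11.9]), 43.2)
scene jawtops [356, 233, 15, 8, 27] (array([492.5, 192.4]), array([20.8, 44.2]), 52.7)
scene jawtops [375, 246, 13, 10, 40] (array([468.2, 256.7]), array([47.5, 15.3]), 0.2)
scene plates [364, 215, 10, 9, 39] (array([462.9, 170.5]), array([37., 14.]), 7.7)
scene plates [372, 225, 13, 10, 52] (array([458.4, 215.7]), array([43.9, 13.2]), 7.2)
scene bed [321, 194, 47, 40, 850] (array([476.3,  60.1]), array([122.9, 120. ]), 7.6)
scene bed [382, 231, 13, 18, 106] (array([416.1, 213.1]), array([37.3, 57.2]), 6.6)
scene bed [346, 234, 24, 28, 241] (array([496.7, 198.9]), array([ 51.9, 103.8]), 3.8)
side jawtops [320, 201, 34, 12, 278] (array([484.6, -18.3]), array([119.4,  52.1]), 5.1)
side jawtops [314, 234, 11, 8, 69] (array([509.6, 142.2]), array([34.1, 30.2]), 14.2)
side jawtops [336, 236, 14, 8, 90] (array([429.4, 131.7]), a
[... 223 characters left out ...]
 9] (array([474.4, 219.9]), array([9.7, 5.8]), 12.0)
side jawtops [315, 264, 16, 6, 51] (array([467.9, 257.8]), array([48.1, 14. ]), 8.7)
side plates [325, 233, 11, 5, 36] (array([464.2, 170.2]), array([33.2, 15. ]), 5.3)
side plates [322, 244, 14, 5, 50] (array([458.2, 216.6]), array([41.5, 14.2]), 10.6)
side bed [317, 216, 35, 21, 574] (array([476.8,  46.4]), array([119.4,  95.2]), 6.0)
side bed [312, 245, 10, 19, 97] (array([507.3, 188.7]), array([30.2, 78.3]), 14.9)
side bed [332, 248, 17, 26, 229] (array([424. , 191.5]), array([ 47. , 105.3]), 6.4)
side bed [312, 266, 11, 6, 43] (array([491.8, 244.8]), array([17.1, 37. ]), 83.2)
0.1699790621361937
0.09469526358443235
0.13053295205048415
```

The template measures 170 mm, so the long blank is the one to take. I'll move above it.

Request:
servo_tool([
  [[29,31,7,0,0,-0.0224,-1],[29,31,7,0,0,-0.0224,-1],[29,31,7,0,0,-0.0224,-1],[29,31,7,0,0,-0.0224,-1],[29,31,7,0,0,-0.0224,-1],[29,31,7,0,0,-0.0224,-1],[29,31,7,0,0,-0.0224,-1],[29,31,7,0,0,-0.0224,-1],[29,31,7,0,0,-0.0224,-1],[29,31,7,0,0,-0.0224,-1],[29,31,7,0,0,-0.0224,-1],[29,31,7,0,0,-0.0224,-1]],
], squeeze=30)

```text
time_s: 1.65
position: [0.546, -0.1402, 0.3027]
orientation: [0.999, 0.049, -0.0, -0.0]
wrist_force: [0.9, 0.3, 0.3]
grip_width: 1.002
```

```bash
python3 - <<'E'
from h import *
im,d,st=snap('wrist','w1'); print(st['time_s'],st['position'],Ro.from_quat(st['orientation']).as_matrix().round(3).tolist())
im,P=pts('wrist','w1')
Z=P[...,2]
m=(Z>0.034)&(Z<0.046)&(P[...,1]<-0.06)
N,l,s,c=cv2.connectedComponentsWithStats((m*255).astype(np.uint8))
for i in range(1,N):
    if s[i,4]>300:
        q=P[l==i]; r=cv2.minAreaRect((q[:,:2]*1000).astype(np.float32)); print(s[i].tolist(),np.round(np.nanmean(q[:,2]),4),np.round(r[0],1),np.round(r[1],1),round(r[2],2))
E
```

```text
1.65 [ 0.54601304 -0.14017435  0.30267526] [[0.995, 0.097, -0.0], [0.097, -0.995, 0.0], [-0.0, -0.0, -1.0]]
[304, 78, 34, 152, 4931] 0.0397 [ 550.5 -141.4] [189.2  40. ] 6.39
[372, 95, 66, 123, 3927] 0.0397 [ 558.9 -243.3] [ 40.7 150.1] 82.41
[581, 117, 38, 46, 342] 0.04 [ 607.6 -473. ] [26.2 55.4] 87.97
[464, 162, 49, 84, 2648] 0.0396 [ 510.5 -361.8] [110.2  41.2] 0.77
```

View pics/w1.png

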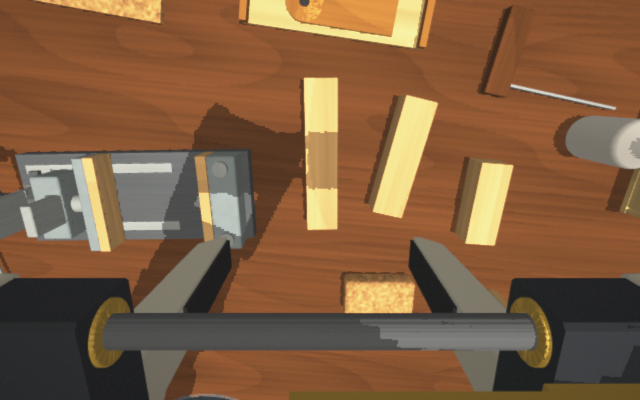

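The wrist view shows the long blank upright at px (321,150), with its length and depth consistent. I'll descend and grasp it.

Request:
servo_tool([
  [[4.5,-1.2,-45,0,0,0.014,-1],[0,0,-50,0,0,0,-1],[0,0,-50,0,0,0,-1],[0,0,-50,0,0,0,-1],[0,0,-45,0,0,0,-1],[0,0,-30,0,0,0,-1],[0,0,-20,0,0,0,-1],[0,0,-2.5,0,0,0,-1],[0,0,0,0,0,0,1],[0,0,0,0,0,0,1],[0,0,0,0,0,0,1],[0,0,0,0,0,0,1]],
], squeeze=30)

```text
time_s: 3.2
position: [0.5499, -0.1426, 0.0105]
orientation: [0.998, 0.056, 0.0, 0.0]
wrist_force: [0.4, 0.2, -0.1]
grip_width: 0.618
```

Request:
servo_tool([
  [[0,0,0,0,0,0,1],[0,0,20,0,0,0,1],[0,0,40,0,0,0,1],[0,0,40,0,0,0,1],[0,0,30,0,0,0,1],[0,0,0,0,0,0,1]],
])

```text
time_s: 3.95
position: [0.5508, -0.1429, 0.143]
orientation: [0.998, 0.056, 0.002, 0.001]
wrist_force: [-0.4, -0.1, -2.6]
grip_width: 0.425
```

```bash
python3 - <<'E'
from h import *
im,P=pts('wrist','w1')
Z=P[...,2]
for lo,hi in [(0.056,0.064),(0.018,0.027),(0.108,0.12)]:
  m=(Z>lo)&(Z<hi)&(P[...,1]>-0.1)&(P[...,0]>0.38)&(P[...,0]<0.6)
  N,l,s,c=cv2.connectedComponentsWithStats((m*255).astype(np.uint8))
  for i in range(1,N):
    if s[i,4]>100:
        q=P[l==i]; r=cv2.minAreaRect((q[:,:2]*1000).astype(np.float32)); print(lo,s[i].tolist(),np.round(np.nanmean(q[:,2]),4),np.round(r[0],1),np.round(r[1],1),round(r[2],2),np.round(cv2.boxPoints(r)).tolist())
E
```

```text
0.056 [195, 156, 48, 93, 3110] 0.0594 [485.  -21.4] [119.9  47.9] 6.35 [[423.0, -4.0], [428.0, -52.0], [547.0, -39.0], [542.0, 9.0]]
0.056 [71, 158, 41, 94, 2040] 0.0592 [466.9 135.2] [120.5  27.8] 6.33 [[405.0, 142.0], [409.0, 115.0], [528.0, 128.0], [525.0, 156.0]]
0.056 [33, 175, 44, 63, 346] 0.0601 [468.9 166.2] [84.7 29. ] 27.09 [[425.0, 160.0], [438.0, 134.0], [513.0, 173.0], [500.0, 198.0]]
0.018 [15, 151, 192, 90, 8372] 0.0216 [468.3 123.7] [120.7 248.4] 6.39 [[394.0, 240.0], [422.0, -6.0], [542.0, 7.0], [514.0, 254.0]]
0.018 [208, 151, 46, 87, 687] 0.0216 [485.6 -28.2] [120.7  51.2] 7.19 [[423.0, -10.0], [429.0, -61.0], [549.0, -46.0], [542.0, 5.0]]
0.018 [37, 231, 51, 10, 176] 0.0213 [403.4 203.2] [12.4 72.3] 11.02 [[390.0, 238.0], [404.0, 167.0], [416.0, 169.0], [403.0, 240.0]]
0.108 [20, 205, 22, 33, 476] 0.1132 [463.5 168.6] [35.7 14.6] 5.91 [[445.0, 174.0], [446.0, 160.0], [482.0, 163.0], [480.0, 178.0]]
```

Request:
servo_tool([
  [[-8,22,0,0,0,0,1],[-14,37,0,0,0,0,1],[-15,39,0,0,0,0,1],[-15,39,0,0,0,0,1],[-13,35,0,0,0,0,1],[-9,24.6,0,0,0,0,1],[0,0,0,0,0,0,1],[0,0,0,0,0,0,1]],
])

```text
time_s: 4.95
position: [0.4753, 0.054, 0.1396]
orientation: [0.998, 0.056, -0.001, 0.0]
wrist_force: [-0.7, -0.4, -2.1]
grip_width: 0.425
```

```bash
python3 - <<'E'
from h import *
im,d,st=snap('wrist','w2'); print(st['position'],Ro.from_quat(st['orientation']).as_matrix().round(4).tolist())
snap('side','side1')
im,P=pts('side','side1')
crop=cv2.resize(im[140:300,240:400],None,fx=3.7,fy=3.7,interpolation=cv2.INTER_CUBIC)
cv2.imwrite('pics/crop3.png',crop[:,:,::-1])
im,P=pts('wrist','w2')
Z=P[...,2]
for lo,hi in [(0.056,0.064),(0.015,0.027),(0.108,0.12),(0.16,0.19)]:
  m=(Z>lo)&(Z<hi)&(P[...,1]>-0.1)&(P[...,0]>0.38)&(P[...,0]<0.6)
  N,l,s,c=cv2.connectedComponentsWithStats((m*255).astype(np.uint8))
  for i in range(1,N):
    if s[i,4]>200:
        q=P[l==i]; r=cv2.minAreaRect((q[:,:2]*1000).astype(np.float32)); print(lo,s[i].tolist(),np.round(np.nanmean(q[:,2]),4),np.round(r[0],1),np.round(r[1],1),round(r[2],2))
E
```

```text
[0.47527895 0.05400614 0.13957306] [[0.9937, 0.1122, -0.0011], [0.1122, -0.9937, -0.0001], [-0.0011, -0.0, -1.0]]
0.056 [184, 122, 49, 156, 5494] 0.0595 [466.8 137.9] [119.8  31.3] 6.43
0.056 [388, 122, 74, 155, 8360] 0.0597 [484.9 -21.2] [119.7  47.3] 6.77
0.056 [118, 151, 62, 105, 599] 0.06 [469.2 166.4] [84.7 29.2] 27.8
0.056 [33, 153, 22, 41, 407] 0.06 [477.2 254.7] [10.2 32.2] 85.78
0.015 [78, 119, 199, 141, 8370] 0.022 [463.1 168.6] [120.3 155.7] 6.47
0.015 [363, 119, 59, 123, 2354] 0.022 [494.3   9.4] [ 41.4 108.1] 81.52
0.015 [175, 214, 23, 43, 329] 0.0218 [420.8 160.2] [17.9 45.5] 71.07
0.015 [102, 235, 17, 22, 287] 0.0216 [406.3 233.4] [21.5 14. ] 4.39
0.108 [29, 195, 42, 72, 1909] 0.1133 [458.  213.9] [44.7 13.4] 6.24
0.108 [111, 201, 33, 60, 1438] 0.1136 [463.3 168.3] [36.1 12.8] 6.61
0.16 [231, 254, 47, 59, 1579] 0.1759 [476.6  78.4] [23.  11.5] 50.29
0.16 [362, 254, 47, 59, 1574] 0.1759 [481.9  31.2] [11.4 23.3] 53.64
```

View pics/w2.png

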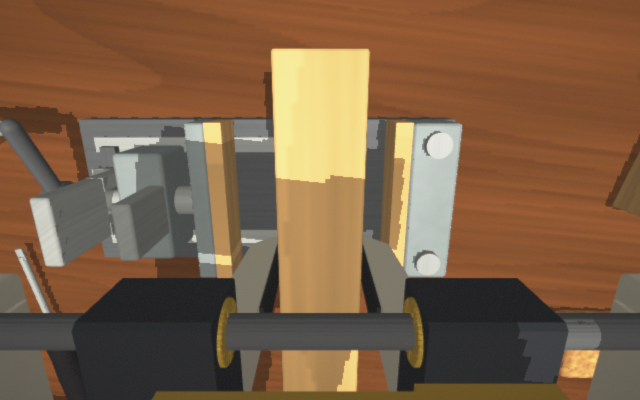

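View pics/crop3.png

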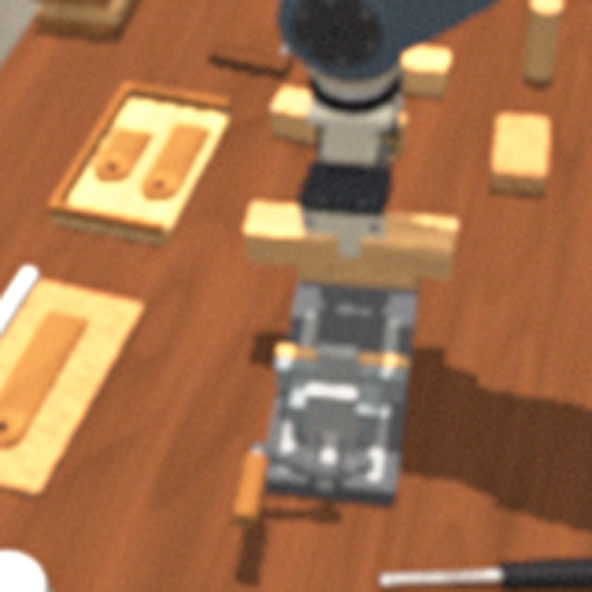

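The blank is held at px (320,170), between the jaw faces at px 235 and 385. Now I'll lower it.

Request:
servo_tool([
  [[1,0,-25,0,0,0,1],[0,0,-30,0,0,0,1],[0,0,-25,0,0,0,1],[0,0,-14,0,0,0,1],[0,0,-8,0,0,0,1],[0,0,-3,0,0,0,1],[0,0,0,0,0,0,1],[0,0,0,0,0,0,1]],
])

```text
time_s: 6.05
position: [0.48, 0.0539, 0.0383]
orientation: [0.998, 0.056, 0.004, -0.0]
wrist_force: [-3.5, 2.1, 35.0]
grip_width: 0.428
```

```bash
python3 - <<'E'
from h import *
st=ctrl.state(); print(st['position'],st['wrist_force'],st['moment'],Ro.from_quat(st['orientation']).as_matrix().round(4).tolist())
im,d,st=snap('wrist','w3')
im,P=pts('wrist','w3')
snap('side','side2');snap('scene','scene2')
a=np.load('pics/side2.npz')['im'][150:270,270:400];b=np.load('pics/scene2.npz')['im'][150:290,280:430]
a=cv2.resize(a,(390,360),interpolation=cv2.INTER_CUBIC);b=cv2.resize(b,(386,360),interpolation=cv2.INTER_CUBIC)
cv2.imwrite('pics/crop4.png',np.hstack([a,b])[:,:,::-1])
for x in (290,320,350):
  for y in (20,60,100,140,180,220): print(x,y,P[y,x].round(4))
E
```

```text
[0.48000777 0.05391448 0.03834073] [-3.46919991  2.05872573 34.98218973] [0.46093157 0.66375281 0.01182511] [[0.9938, 0.111, 0.0072], [0.111, -0.9938, 0.0004], [0.0072, 0.0004, -1.0]]
290 20 [5.95e-01 8.28e-02 5.00e-04]
290 60 [0.5695 0.0756 0.0623]
290 100 [0.5548 0.0744 0.0608]
290 140 [0.5393 0.0729 0.0622]
290 180 [0.5226 0.0715 0.0616]
290 220 [0.5047 0.0699 0.0614]
320 20 [5.968e-01 6.700e-02 1.000e-04]
320 60 [0.5709 0.0642 0.0616]
320 100 [0.5562 0.0626 0.0626]
320 140 [0.5405 0.0608 0.0609]
320 180 [0.5237 0.0589 0.0606]
320 220 [0.5061 0.0569 0.0612]
350 20 [ 5.987e-01  5.100e-02 -5.000e-04]
350 60 [0.5722 0.0527 0.0608]
350 100 [0.5575 0.0508 0.0614]
350 140 [0.542  0.0487 0.0622]
350 180 [0.5253 0.0463 0.0612]
350 220 [0.5076 0.044  0.0614]
```

View pics/w3.png

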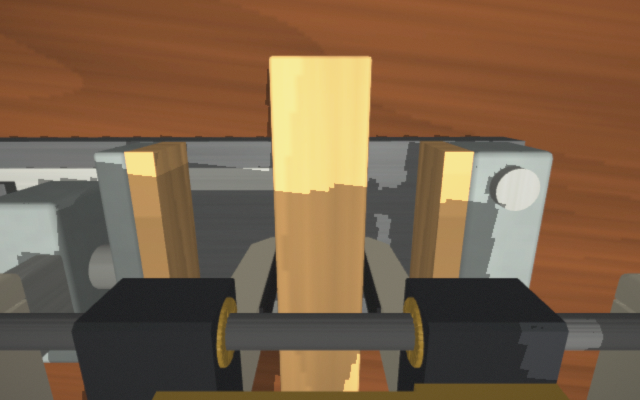

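View pics/crop4.png

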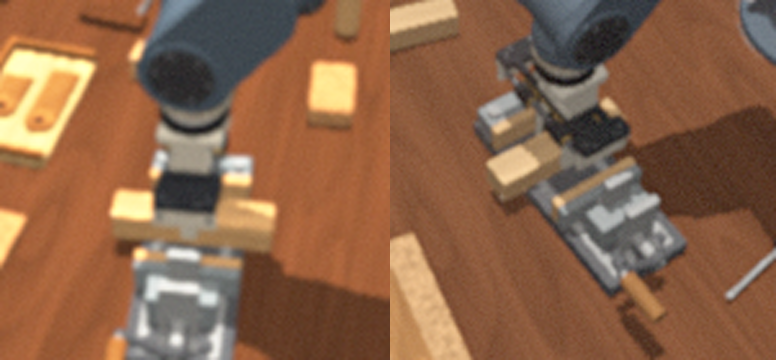

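The blank's top is flat at z 0.0615, so it's seated on the bed after slipping a little in the grip. I'll release it.

Request:
servo_tool([
  [[-1,0,4,0,0,0,1],[0,0,0,0,0,0,-0.25],[0,0,0,0,0,0,-0.25],[0,0,0,0,0,0,-0.25],[0,0,0,0,0,0,-0.25]],
])

```text
time_s: 6.82
position: [0.4757, 0.054, 0.039]
orientation: [0.998, 0.056, -0.0, -0.0]
wrist_force: [1.0, 0.3, -1.0]
grip_width: 0.622
```

Request:
servo_tool([
  [[0,0,30,0,0,0,-0.25],[0,0,45,0,0,0,-0.25],[0,10,45,0,0,0,-1],[-3,30,30,0,0,0,-1],[-4,35,11,0,0,0,-1],[-4,35,0,0,0,0,-1],[-4,27,0,0,0,0,-1],[0,0,0,0,0,0,-1],[0,0,0,0,0,0,-1]],
])

```text
time_s: 7.95
position: [0.4608, 0.1904, 0.2]
orientation: [0.998, 0.056, -0.0, 0.0]
wrist_force: [1.0, -0.6, -0.0]
grip_width: 0.999
```

```bash
python3 - <<'E'
from h import *
im,d,st=snap('wrist','w4'); print(st['position'],Ro.from_quat(st['orientation']).as_matrix().round(4).tolist())
im,P=pts('wrist','w4')
Z=P[...,2]
for lo,hi in [(0.056,0.064),(0.108,0.12)]:
  m=(Z>lo)&(Z<hi)&(P[...,1]>-0.1)&(P[...,0]>0.36)&(P[...,0]<0.6)
  N,l,s,c=cv2.connectedComponentsWithStats((m*255).astype(np.uint8))
  for i in range(1,N):
    if s[i,4]>200:
        q=P[l==i]; r=cv2.minAreaRect((q[:,:2]*1000).astype(np.float32)); print(lo,s[i].tolist(),np.round(np.nanmean(q[:,2]),4),np.round(r[0],1),np.round(r[1],1),round(r[2],2))
E
```

```text
[0.46076033 0.19043513 0.19999618] [[0.9937, 0.1118, -0.0003], [0.1118, -0.9937, -0.0003], [-0.0003, 0.0002, -1.0]]
0.056 [442, 77, 68, 205, 8679] 0.0617 [475.1  53.9] [189.4  41.1] 6.38
0.056 [363, 119, 36, 129, 3754] 0.0596 [466.6 136.8] [119.7  28.6] 6.66
0.056 [517, 119, 77, 129, 6013] 0.0598 [484.3 -21. ] [119.7  48.4] 6.39
0.056 [240, 150, 18, 47, 503] 0.0591 [465.3 254.9] [43.7 14. ] 4.47
0.108 [280, 174, 17, 57, 902] 0.1142 [458.4 214.6] [43.5 12.1] 6.27
0.108 [340, 179, 17, 47, 733] 0.1143 [463.5 168.8] [35.8 12.1] 6.11
```

View pics/w4.png

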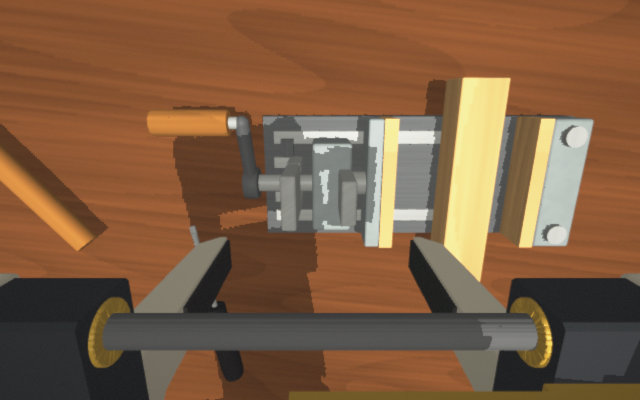

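The blank lies at vise (−1.5, 52) mm and is aligned. The two plates are at px (288,200) and (348,200). I'll descend over them and squeeze.

Request:
servo_tool([
  [[0,1.2,-25,0,0,0,-1],[0,0,-35,0,0,0,-1],[0,0,-30,0,0,0,-1],[0,0,-20,0,0,0,-1],[0,0,-11,0,0,0,-1],[0,0,0,0,0,0,-1],[0,0,0,0,0,0,1],[0,0,0,0,0,0,1],[0,0,0,0,0,0,1],[0,0,0,0,0,0,1],[0,0,0,0,0,0,1],[0,0,0,0,0,0,1]],
], squeeze=45)

```text
time_s: 9.5
position: [0.4612, 0.1893, 0.0792]
orientation: [0.998, 0.056, -0.0, 0.002]
wrist_force: [4.5, -30.0, 2.9]
grip_width: 0.573
```

Request:
servo_tool([
  [[0.2,-2,0,0,0,0,1],[0.2,-2,0,0,0,0,1],[0,0,0,0,0,0,1],[0,0,0,0,0,0,1]],
], squeeze=50)

```text
time_s: 10.0
position: [0.4613, 0.1884, 0.0792]
orientation: [0.998, 0.056, 0.0, -0.0]
wrist_force: [0.2, -2.3, 0.6]
grip_width: 0.516
```

Request:
servo_tool([
  [[0.6,-5,0,0,0,0,1],[1.1,-10,0,0,0,0,1],[1.1,-10,0,0,0,0,1],[1.1,-10,0,0,0,0,1],[1.1,-10,0,0,0,0,1],[1.1,-10,0,0,0,0,1],[1.1,-10,0,0,0,0,1],[0.6,-5,0,0,0,0,1],[0,0,0,0,0,0,1],[0,0,0,0,0,0,1]],
])

```text
time_s: 11.25
position: [0.4692, 0.1181, 0.0792]
orientation: [0.998, 0.056, 0.0, 0.0]
wrist_force: [4.2, -0.9, 0.2]
grip_width: 0.513
```

Request:
servo_tool([
  [[0.5,-4,0,0,0,0,1],[0.3,-3,0,0,0,0,1],[0.1,-1,0,0,0,0,1],[0.1,-1,0,0,0,0,1],[0,0,0,0,0,0,1],[0,0,0,0,0,0,1]],
])

```text
time_s: 12.0
position: [0.4701, 0.1095, 0.0792]
orientation: [0.998, 0.056, 0.0, -0.0]
wrist_force: [4.4, 3.0, -1.7]
grip_width: 0.516
```

Request:
servo_tool([
  [[0.1,-1,0,0,0,0,1],[0.1,-1,0,0,0,0,1],[0,0,0,0,0,0,1],[0,0,0,0,0,0,1]],
])

```text
time_s: 12.5
position: [0.4704, 0.1076, 0.0792]
orientation: [0.998, 0.056, 0.0, -0.0]
wrist_force: [4.7, 2.8, -0.9]
grip_width: 0.512
```

```bash
python3 - <<'E'
from h import *
im,d,st=snap('wrist','w5'); print(st['position'],st['wrist_force'],st['grip_width'])
im,P=pts('wrist','w5')
Z=P[...,2]
o=np.array([482.4,2.0])/1000;x=np.array([.9939,.1106]);y=np.array([-.1106,.9939])
L=P.copy();L[...,0]=(P[...,:2]-o)@x;L[...,1]=(P[...,:2]-o)@y
m=(Z>.055)&(Z<.066)&(abs(L[...,0])<.11)
for xs in (-0.04,-.02,.0,0.03,0.05,.08):
  k=m&(abs(L[...,0]-xs)<.003); a=L[k]
  if len(a): 
    hi=a[a[:,2]>.0607][:,1]; print(xs,len(a),a[:,1].min(),a[:,1].max(),len(hi),np.percentile(hi,[2,98]) if len(hi) else '')
E
```

```text
[0.47036948 0.10756765 0.07920698] [ 4.72252895  2.80762334 -0.93886147] 0.5118256031383638
-0.04 91 -0.04655041886419273 0.10737456465524717 7 [-0.04264807  0.09005956]
-0.02 1508 -0.04639893461258646 0.13412965066078014 653 [-0.02987987  0.04474236]
0.0 2260 -0.045877979610104744 0.18120895959379862 750 [-0.03297605  0.06629605]
0.03 2316 -0.04678528044362082 0.1796084179097412 969 [-0.03406744  0.1720634 ]
0.05 2316 -0.04614166182341921 0.0686525157587561 1151 [-0.03491062  0.05010263]
0.08 989 0.0023423478927901004 0.042986271887148805 904 [0.0040503  0.04189002]
```

View pics/w5.png

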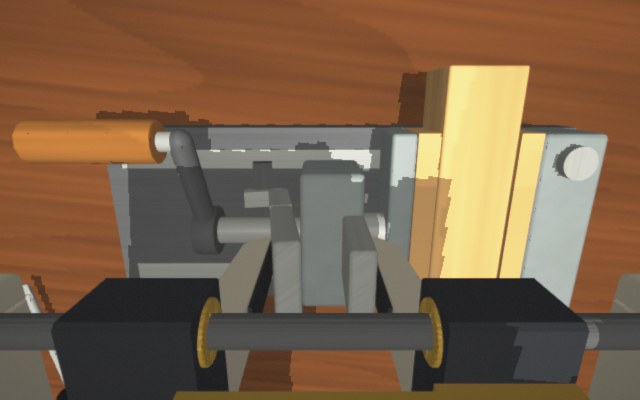

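Jaw is against the blank, which is about 2–3 mm from the fixed jaw. Keep pushing.

Request:
servo_tool([
  [[0.1,-1,0,0,0,0,1],[0.1,-1,0,0,0,0,1],[0.1,-1,0,0,0,0,1],[0,0,0,0,0,0,1],[0,0,0,0,0,0,1]],
])

```text
time_s: 13.18
position: [0.4707, 0.1049, 0.0792]
orientation: [0.998, 0.056, 0.0, -0.0]
wrist_force: [5.5, 6.6, -1.2]
grip_width: 0.512
```

Request:
servo_tool([
  [[0.1,-1,0,0,0,0,1],[0.1,-1,0,0,0,0,1],[0,0,0,0,0,0,1],[0,0,0,0,0,0,1]],
])

```text
time_s: 13.68
position: [0.4708, 0.1042, 0.0792]
orientation: [0.998, 0.056, 0.0, -0.001]
wrist_force: [3.8, 19.2, -0.8]
grip_width: 0.513
```

Force rose to 19 N, so the blank is seated against the fixed jaw. I'll let go of the lever.

Request:
servo_tool([
  [[0,-0.5,0,0,0,0,1],[0,0,0,0,0,0,-0.1],[0,0,0,0,0,0,-0.3],[0,0,0,0,0,0,-1],[0,0,0,0,0,0,-1],[0,0,0,0,0,0,-1],[0,0,0,0,0,0,-1]],
])

```text
time_s: 14.55
position: [0.4702, 0.1015, 0.0789]
orientation: [0.998, 0.056, -0.001, 0.0]
wrist_force: [0.4, -0.2, -0.4]
grip_width: 0.987
```

Request:
servo_tool([
  [[0,4,0,0,0,0,-1],[0,0,25,0,0,0,-1],[0,0,40,0,0,0,-1],[0,5,45,0,0,0,-1],[-1,15,20,0,0,0,-1],[-2,20,0,0,0,0,-1],[0,0,0,0,0,0,-1],[0,0,0,0,0,0,-1]],
])

```text
time_s: 15.55
position: [0.4675, 0.1454, 0.2088]
orientation: [0.998, 0.056, -0.0, 0.0]
wrist_force: [0.0, 0.4, 0.0]
grip_width: 1.002
```

```bash
python3 - <<'E'
from h import *
im,d,st=snap('wrist','w6'); print(st['time_s'],st['position'],Ro.from_quat(st['orientation']).as_matrix().round(4).tolist())
im,P=pts('wrist','w6')
Z=P[...,2]
o=np.array([482.4,2.0])/1000;x=np.array([.9939,.1106]);y=np.array([-.1106,.9939])
L=P.copy();L[...,0]=(P[...,:2]-o)@x;L[...,1]=(P[...,:2]-o)@y
m=(Z>.055)&(Z<.066)&(abs(L[...,0])<.11)
for xs in (-.09,-0.07,-.05,0,.05,.08,.085):
  a=L[m&(abs(L[...,0]-xs)<.003)]; a=a[(a[:,2]>.0607)]; 
  if len(a): print(xs,len(a),np.percentile(a[:,1],[0,2,98,100]).round(4))
for lo,hi in [(0.108,0.12)]:
  m=(Z>lo)&(Z<hi)&(P[...,0]>0.36)
  N,l,s,c=cv2.connectedComponentsWithStats((m*255).astype(np.uint8))
  for i in range(1,N):
    if s[i,4]>200:
        q=L[l==i]; r=cv2.minAreaRect((q[:,:2]*1000).astype(np.float32)); print(lo,s[i].tolist(),np.round(r[0],1),np.round(r[1],1),round(r[2],2))
hsv=cv2.cvtColor(im,cv2.COLOR_RGB2HSV)
m=(hsv[...,0]<20)&(hsv[...,1]>150)&(hsv[...,2]>120)&(Z>.045)&(Z<.09)&(L[...,1]>.1)
N,l,s,c=cv2.connectedComponentsWithStats((m*255).astype(np.uint8))
for i in range(1,N):
    if s[i,4]>200:
        q=L[l==i]; r=cv2.minAreaRect((q[:,:2]*1000).astype(np.float32)); w=P[l==i];print(s[i].tolist(),np.round(r[0],1),np.round(r[1],1),round(r[2],2),q[:,2].max(),w.mean(0))
E
```

```text
15.55 [0.46747259 0.14535163 0.20878572] [[0.9937, 0.112, -0.0007], [0.112, -0.9937, -0.0004], [-0.0008, 0.0003, -1.0]]
-0.07 73 [0.0002 0.0005 0.0136 0.0139]
-0.05 295 [-0.0432 -0.0357  0.0427  0.0642]
0 296 [-0.0437 -0.0369  0.1145  0.1754]
0.05 429 [-0.0422 -0.0359  0.0567  0.0647]
0.08 346 [0.0003 0.0016 0.0395 0.0404]
0.085 349 [0.0006 0.0013 0.0398 0.0405]
0.108 [328, 174, 16, 55, 840] [ -0.3 131.8] [43.7 11.9] 0.27
0.108 [385, 179, 19, 45, 719] [-0.1 85.8] [35.3 12.4] 0.27
[197, 111, 79, 26, 1887] [ 57.2 213.2] [20.4 63. ] 0.14 0.08749790841939807 [0.51658235 0.22059467 0.08345431]
```

View pics/w6.png

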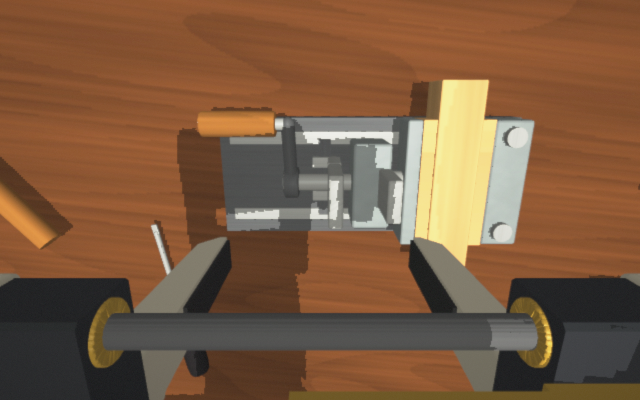

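```bash
python3 - <<'E'
from h import *
print(ctrl.state()['joints'].round(3))
E
```

```text
[ 0.206  0.253  1.814 -0.     1.076  1.665]
```

Request:
servo_tool([
  [[5.4,8.3,0,0,0,0.1743,-1],[5.4,8.3,0,0,0,0.1743,-1],[5.4,8.3,0,0,0,0.1743,-1],[5.4,8.3,0,0,0,0.1743,-1],[5.4,8.3,0,0,0,0.1743,-1],[5.4,8.3,0,0,0,0.1743,-1],[5.4,8.3,0,0,0,0.1743,-1],[5.4,8.3,0,0,0,0.1743,-1],[5.0,8.4,0,0,0,0.1743,-1],[0,0,0,0,0,0,-1],[0,0,0,0,0,0,-1]],
])

```text
time_s: 16.98
position: [0.5157, 0.2199, 0.2089]
orientation: [0.669, 0.743, -0.0, -0.0]
wrist_force: [0.8, 0.6, 0.6]
grip_width: 1.001
```

```bash
python3 - <<'E'
from h import *
im,d,st=snap('wrist','w7'); print(st['time_s'],st['position'],Ro.from_quat(st['orientation']).as_matrix().round(4).tolist())
im,P=pts('wrist','w7')
Z=P[...,2]
o=np.array([482.4,2.0])/1000;x=np.array([.9939,.1106]);y=np.array([-.1106,.9939])
L=P.copy();L[...,0]=(P[...,:2]-o)@x;L[...,1]=(P[...,:2]-o)@y
hsv=cv2.cvtColor(im,cv2.COLOR_RGB2HSV)
m=(hsv[...,0]<20)&(hsv[...,1]>150)&(hsv[...,2]>100)&(Z>.045)&(Z<.1)&(L[...,1]>.1)&(L[...,1]<.3)
N,l,s,c=cv2.connectedComponentsWithStats((m*255).astype(np.uint8))
for i in range(1,N):
    if s[i,4]>200:
        q=L[l==i]; r=cv2.minAreaRect((q[:,:2]*1000).astype(np.float32));print(s[i].tolist(),np.round(r[0],1),np.round(r[1],1),round(r[2],2),q[:,2].max(),np.percentile(q[:,2],[50,95]))
E
```

```text
16.975 [0.51571752 0.21993361 0.20890009] [[-0.1055, 0.9944, -0.0005], [0.9944, 0.1055, -0.0003], [-0.0002, -0.0006, -1.0]]
[308, 152, 24, 72, 1611] [ 57.3 213.3] [19.9 63. ] 0.18 0.08763792530053524 [0.0842562  0.08618458]
```

View pics/w7.png

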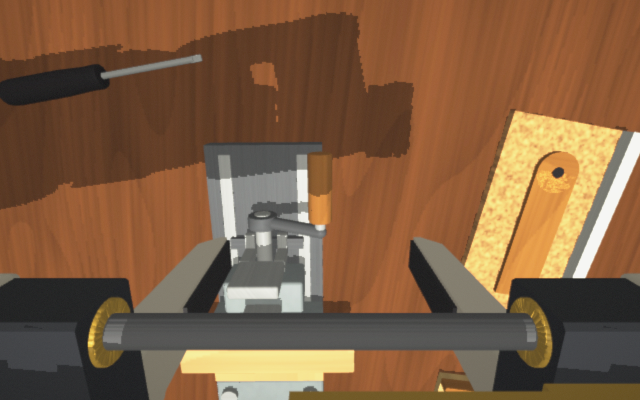

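The handle is at px (319,190), exactly under the tool. I'll descend and grip it.

Request:
servo_tool([
  [[0,0,-30,0,0,0,-1],[0,0,-40,0,0,0,-1],[0,0,-40,0,0,0,-1],[0,0,-28,0,0,0,-1],[0,0,-14,0,0,0,-1],[0,0,0,0,0,0,-0.2],[0,0,0,0,0,0,1],[0,0,0,0,0,0,1],[0,0,0,0,0,0,1],[0,0,0,0,0,0,1],[0,0,0,0,0,0,1],[0,0,0,0,0,0,1]],
], squeeze=25)

```text
time_s: 18.52
position: [0.5159, 0.2205, 0.0571]
orientation: [0.667, 0.745, -0.0, -0.0]
wrist_force: [0.1, 0.7, 0.9]
grip_width: 0.296
```

```bash
python3 - <<'E'
import numpy as np
l0=np.arctan2(57.3,30.5);xh=np.array([.9939,.1106])
prev=None;R=65
for k in range(0,19):
    l=l0-0.1*k; p=np.array([*(R*np.sin(l)*xh),R*np.cos(l)])
    if prev is not None: print(k,round(l,2),np.round(p-prev,1).tolist())
    prev=p
E
```

```text
1 0.98 [-3.3, -0.4, 5.6]
2 0.88 [-3.9, -0.4, 5.2]
3 0.78 [-4.4, -0.5, 4.8]
4 0.68 [-4.8, -0.5, 4.3]
5 0.58 [-5.2, -0.6, 3.8]
6 0.48 [-5.6, -0.6, 3.3]
7 0.38 [-5.9, -0.7, 2.7]
8 0.28 [-6.1, -0.7, 2.1]
9 0.18 [-6.3, -0.7, 1.5]
10 0.08 [-6.4, -0.7, 0.9]
11 -0.02 [-6.5, -0.7, 0.2]
12 -0.12 [-6.4, -0.7, -0.4]
13 -0.22 [-6.4, -0.7, -1.1]
14 -0.32 [-6.2, -0.7, -1.7]
15 -0.42 [-6.0, -0.7, -2.3]
16 -0.52 [-5.8, -0.6, -2.9]
17 -0.62 [-5.4, -0.6, -3.5]
18 -0.72 [-5.1, -0.6, -4.0]
```

Request:
servo_tool([
  [[0,0,0,0,0,0,1],[0,0,0,0,0,0,1],[-3.3,-0.4,5.6,0,0,0,1],[-3.9,-0.4,5.2,0,0,0,1],[-4.4,-0.5,4.8,0,0,0,1],[-4.8,-0.5,4.3,0,0,0,1],[-5.2,-0.6,3.8,0,0,0,1],[-5.6,-0.6,3.3,0,0,0,1],[0,0,0,0,0,0,1]],
])

```text
time_s: 19.65
position: [0.4883, 0.2176, 0.0846]
orientation: [0.667, 0.745, 0.0, -0.0]
wrist_force: [-0.9, 0.9, 1.9]
grip_width: 0.23
```

Request:
servo_tool([
  [[-5.9,-0.7,2.7,0,0,0,1],[-6.1,-0.7,2.1,0,0,0,1],[-6.3,-0.7,1.5,0,0,0,1],[-6.4,-0.7,0.9,0,0,0,1],[-6.5,-0.7,0.2,0,0,0,1],[-6.4,-0.7,-0.4,0,0,0,1],[-6.4,-0.7,-1.1,0,0,0,1],[0,0,0,0,0,0,1]],
])

```text
time_s: 20.65
position: [0.4454, 0.2129, 0.0908]
orientation: [0.667, 0.745, 0.001, 0.001]
wrist_force: [3.8, 1.1, 1.1]
grip_width: 0.23
```

Request:
servo_tool([
  [[-6.2,-0.7,-1.7,0,0,0,1],[-6.0,-0.7,-2.3,0,0,0,1],[-5.8,-0.6,-2.9,0,0,0,1],[-5.4,-0.6,-3.5,0,0,0,1],[0,0,0,0,0,0,1],[0,0,0,0,0,0,1]],
])

```text
time_s: 21.4
position: [0.4216, 0.2104, 0.0805]
orientation: [0.667, 0.745, 0.001, 0.0]
wrist_force: [0.2, 2.6, 6.5]
grip_width: 0.229
```

```bash
python3 - <<'E'
from h import *
st=ctrl.state(); print(st['position'],st['wrist_force'],st['moment'],st['grip_width'])
snap('wrist','w8')
E
```

```text
[0.4216478  0.21040865 0.08048279] [0.15305962 2.55521972 6.45800183] [ 0.46495836 -0.09189565  0.09664229] 0.22916900323530756
```

View pics/w8.png

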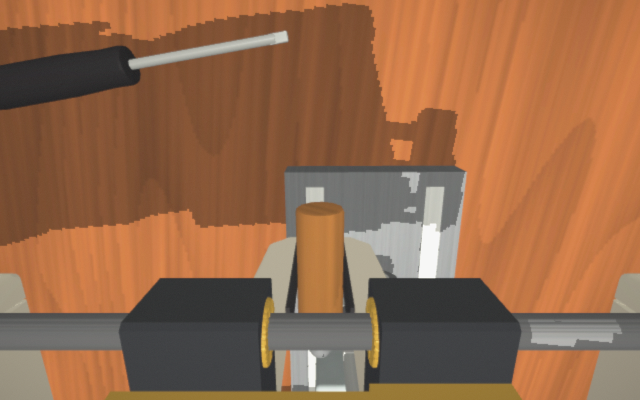

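Request:
servo_tool([
  [[-5.1,-0.6,-4.0,0,0,0,1],[0,0,0,0,0,0,1],[0,0,0,0,0,0,1],[0,0,0,0,0,0,-1],[0,0,0,0,0,0,-1],[0,0,0,0,0,0,-1],[0,0,0,0,0,0,-1]],
])

```text
time_s: 22.32
position: [0.4161, 0.2093, 0.0755]
orientation: [0.667, 0.745, -0.0, -0.0]
wrist_force: [-0.1, -0.2, 0.6]
grip_width: 0.609
```

Request:
servo_tool([
  [[0,0,20,0,0,0,-1],[0,0,40,0,0,0,-1],[0,0,40,0,0,0,-1],[0,0,30,0,0,0,-1],[0,0,10,0,0,0,-1],[0,0,0,0,0,0,-1],[0,0,0,0,0,0,-1]],
])

```text
time_s: 23.2
position: [0.4156, 0.2092, 0.2144]
orientation: [0.667, 0.745, -0.001, -0.0]
wrist_force: [-0.8, -1.0, 0.4]
grip_width: 1.001
```

```bash
python3 - <<'E'
from h import *
im,d,st=snap('wrist','w9'); print(st['time_s'],st['position'])
im,P=pts('wrist','w9')
Z=P[...,2]
o=np.array([482.4,2.0])/1000;x=np.array([.9939,.1106]);y=np.array([-.1106,.9939])
L=P.copy();L[...,0]=(P[...,:2]-o)@x;L[...,1]=(P[...,:2]-o)@y
hsv=cv2.cvtColor(im,cv2.COLOR_RGB2HSV)
m=(hsv[...,0]<20)&(hsv[...,1]>150)&(hsv[...,2]>100)&(Z>.045)&(Z<.12)&(L[...,1]>.1)&(L[...,1]<.3)
N,l,s,c=cv2.connectedComponentsWithStats((m*255).astype(np.uint8))
for i in range(1,N):
    if s[i,4]>200:
        q=L[l==i]; r=cv2.minAreaRect((q[:,:2]*1000).astype(np.float32));print(s[i].tolist(),np.round(r[0],1),np.round(r[1],1),np.percentile(q[:,2],[50,95]))
m=(Z>.108)&(Z<.12)
N,l,s,c=cv2.connectedComponentsWithStats((m*255).astype(np.uint8))
for i in range(1,N):
    if s[i,4]>200:
        q=L[l==i]; r=cv2.minAreaRect((q[:,:2]*1000).astype(np.float32)); print('plate',np.round(r[0],1),np.round(r[1],1))
for n in ('side','scene'):
    snap(n,n+'9'); _,P=pts(n,n+'9')
    L=P.copy();L[...,0]=(P[...,:2]-o)@x;L[...,1]=(P[...,:2]-o)@y; Z=P[...,2]
    m=(Z>.054)&(Z<.068)&(abs(L[...,0])>.063)&(abs(L[...,0])<.12)&(abs(L[...,1]-.02)<.05)
    a=L[m]; print(n,len(a),np.percentile(a,[0,5,50,95,100],axis=0).round(4).tolist())
a=np.load('pics/side9.npz')['im'][150:290,260:400];b=np.load('pics/scene9.npz')['im'][110:290,220:430]
cv2.imwrite('pics/crop9.png',np.hstack([cv2.resize(a,(360,360)),cv2.resize(b,(420,360))])[:,:,::-1])
E
```

```text
23.2 [0.41563772 0.2091748  0.2143519 ]
[309, 155, 25, 75, 1713] [-42.3 214.3] [19.9 62.4] [0.10385353 0.10581375]
plate [ -0.8 134.9] [44.  12.1]
side 115 [[-0.0873, 0.0016, 0.0541], [-0.0851, 0.007, 0.0554], [-0.0647, 0.0278, 0.0612], [0.0893, 0.0411, 0.0642], [0.0934, 0.0461, 0.0674]]
scene 208 [[-0.0971, 0.0003, 0.0541], [-0.0935, 0.003, 0.0561], [0.0652, 0.0219, 0.0608], [0.0922, 0.0404, 0.0652], [0.0953, 0.0436, 0.0676]]
```

View pics/w9.png

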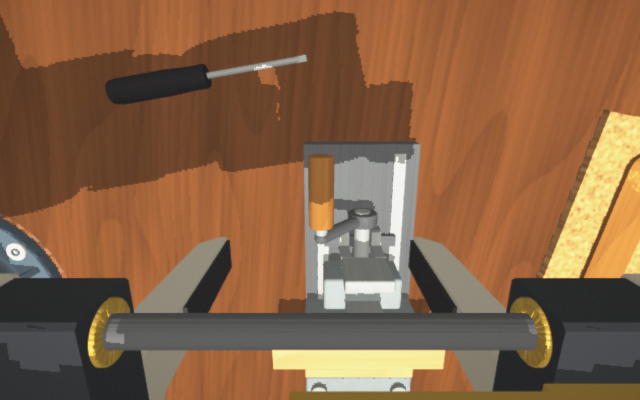

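View pics/crop9.png

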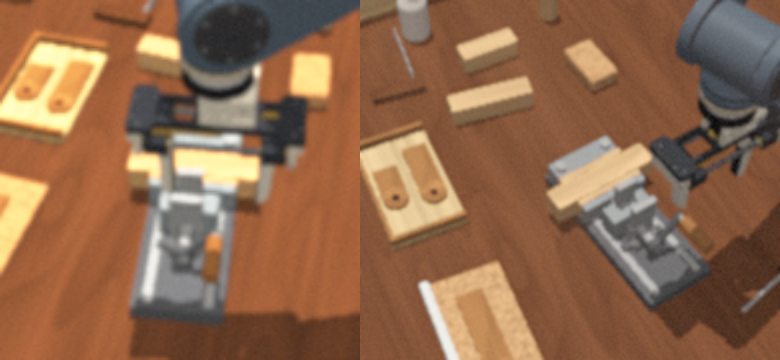

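The handle is now past upright at lean −0.70 (about 1.77 rad wound). I'll back off for a clearer view, to check whether the head gave way.

Request:
servo_tool([
  [[0,0,20,0,0,0,-1],[5,-30,20,0,0,0,-1],[10,-40,20,0,0,0,-1],[10,-40,20,0,0,0,-1],[5,-20,10,0,0,0,-1],[5,-20,0,0,0,0,-1],[0,0,0,0,0,0,-1],[0,0,0,0,0,0,-1]],
])

```text
time_s: 24.35
position: [0.4509, 0.0599, 0.3053]
orientation: [0.667, 0.745, -0.0, -0.0]
wrist_force: [0.1, 1.2, -0.2]
grip_width: 1.001
```

```bash
python3 - <<'E'
from h import *
im,d,st=snap('wrist','w10'); print(st['time_s'],st['position'])
im,P=pts('wrist','w10')
Z=P[...,2]
o=np.array([482.4,2.0])/1000;x=np.array([.9939,.1106]);y=np.array([-.1106,.9939])
L=P.copy();L[...,0]=(P[...,:2]-o)@x;L[...,1]=(P[...,:2]-o)@y
for lo,hi in [(.108,.12),(.055,.066)]:
  m=(Z>lo)&(Z<hi)&(abs(L[...,0])<.12)&(L[...,1]>-.06)
  N,l,s,c=cv2.connectedComponentsWithStats((m*255).astype(np.uint8))
  for i in range(1,N):
    if s[i,4]>100:
        q=L[l==i]; r=cv2.minAreaRect((q[:,:2]*1000).astype(np.float32)); print(lo,s[i].tolist(),np.round(r[0],1),np.round(r[1],1),round(r[2],2),np.percentile(q[:,1],[1,99]).round(4))
m=(Z>.0585)&(Z<.066)
for xs in (-.09,-.08,-0.07,-.05,0,.05,.07,.08):
  a=L[m&(abs(L[...,0]-xs)<.003)]; a=a[(a[:,1]<.05)]; 
  if len(a): print(xs,len(a),np.percentile(a[:,1],[0,2,98,100]).round(4))
E
```

```text
24.35 [0.45094208 0.05986723 0.30526089]
0.108 [322, 96, 45, 13, 574] [ -0.7 133.9] [11.5 43.8] 89.96 [0.1282 0.1396]
0.108 [326, 144, 35, 13, 423] [-0.9 86.2] [35.1 12.4] 0.96 [0.0802 0.0922]
0.055 [328, 59, 24, 14, 266] [ -2.7 172.1] [13.7 25.9] 89.65 [0.1653 0.1789]
0.055 [261, 156, 157, 91, 10075] [-1.6 12.3] [190.1 116.6] 0.18 [-0.0439  0.0651]
-0.09 156 [0.0002 0.0004 0.0393 0.0398]
-0.08 159 [0.     0.0003 0.0392 0.0395]
-0.07 155 [0.0002 0.0005 0.0392 0.0396]
-0.05 329 [-0.0454 -0.0435  0.0483  0.0497]
0 345 [-0.0452 -0.0434  0.0482  0.0494]
0.05 314 [-0.0456 -0.0435  0.0483  0.0497]
0.07 153 [-0.0004  0.0002  0.0395  0.0396]
0.08 157 [-0.      0.0004  0.0395  0.0398]
```

View pics/w10.png

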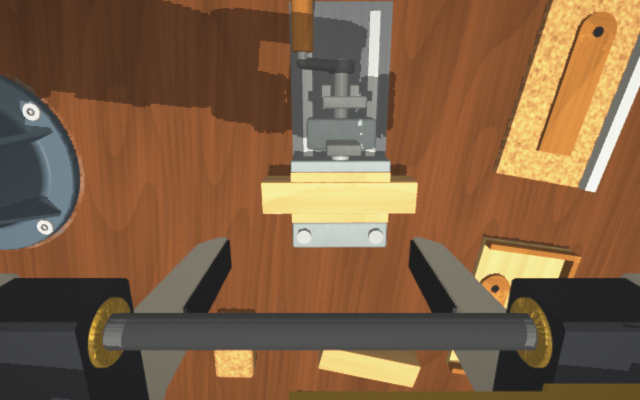

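```bash
python3 -c "
from cell import ctrl
print(ctrl.sign_off())"
```

```text
the job is handed in; nothing more can be done
None
```

The job is handed in at about 24.4 s of the 58 s allowed. The sign-off gave no verdict.

- **Choice of blank:** the template on the cork board measured 170 mm, and the two in the tray about 95 and 130 mm. That makes the long blank (190 mm) the shortest one longer than the template.
- **Placing:** I laid it on the bed with its centre at about (−1.5, 52) mm in the vise frame, and let go. It slipped about 5 mm in the grip on the way down and was pressed on the bed with 35 N, but lay flat, with its top at 61–62 mm.
- **Sliding the jaw:** I squeezed the lever, slid the jaw up until the force rose to about 19 N, and let the lever go. The blank then lay from 0 to 40 mm off the fixed jaw.
- **Winding the crank:** I gripped the handle and turned it about 1.77 rad clockwise, then backed off. The crank already stood at about 0.13 rad, so it ended near 1.9.

**Last checks:**
- The blank lies flat, centred to about 1.5 mm and aligned with the jaws, and both jaws are against it.
- The plate fixed to the head moved only about 0.4 mm, within camera error.
- I could not measure the clamping force. From the crank's turn and the jaw's spring I estimate about 75 N, against the required 30 to 35 N.
- One reading disagreed slightly: the lever plate stood about 2 mm further out than before winding. It is either fully sprung back or this comes from the different viewing angle.
- I saw no sign that the other blanks or bystanders moved, but I did not measure them again at the end.

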